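# Put the washed citrus juicer back together

## Task

Put the washed citrus juicer together on its motor base for squeezing oranges, one part after another in this order: set the juice bowl down over the spindle with its spout pointing out over the drip tray, lay the strainer in the bowl, put the small cone down over the spindle, and last the large cone over the small one. Each part must sit fully home and level before the next goes on. Leave the steel tumbler and the steel shaker standing where they are.

Things in the scene. Friction and masses are not known exactly. Their poses are not given: they have to be found in the camera images.
- motor_base: Fixed grey motor base, 156 mm wide at the foot; flat deck (dia 124) at height 100 mm. In its middle stands a steel spindle, dia 16, its flat tip (bevelled) at height 185 mm. A low black drip tray (100 wide, 16 high) sticks out on the front, its own -x side, to 140 mm from the spindle. Origin: on the spindle's axis at table height; z up.
- bowl: White bowl, dia 150, 55 high. Grip the chimney in its middle (outer dia 27, bore 21, top at 57 mm) near its top: fitted, the spindle comes up through it and stands out 28 mm above, between the fingers. Spout (26 wide) sticks out by the floor along its own -x to 105 mm from the middle. Fitted: origin 100 mm above the base's. Origin: centre of underside, z up. 0.15-0.31 kg.
- spout_tip (a point): Open end of the bowl's spout: 103 mm from the bowl's middle along its -x axis, 10 mm above its underside. Fitted, it is over the drip tray, on the -x side of the motor base.
- strainer: Slotted steel basket, 129 mm inside, floor 3; flange dia 156, underside at 30, top at 33. Grip the tube in its middle (outer dia 41, bore 33, top at 34 mm) near its top: it goes over the bowl's chimney, the spindle's tip ends up 26 mm above it; the flange lies on the bowl's rim. Fitted: origin 125 mm above the base's. Origin: centre of underside, z up. 0.11-0.23 kg.
- small_cone: Small white ribbed cone on its flat foot, 54 mm high. Grip its upright collar, dia 44, up to height 24; above, it tapers to a blunt tip. A socket in the foot (dia 30 at the mouth, then 21, 34 deep) goes over the spindle; the foot comes to stand on top of the strainer's tube. Fitted: origin 159 mm above the base's, any turn. Origin: centre of the foot, z up. 0.07 kg.
- large_cone: Large white ribbed cone, a hollow shell on its open foot, 60 mm high. Grip its upright collar, dia 59, up to height 26; above, it tapers. Inside dia 51 at the foot, roof 52 mm above the foot: it goes over the small cone, the roof rests on that one's tip. Fitted: origin 161 mm above the base's, any turn. Origin: centre of the foot, z up. 0.06 kg.
- tumbler: Open steel tumbler, 92 mm high, rim diameter 72 mm. Not part of the job. Origin: centre of its underside, z up.
- shaker: Closed steel shaker with a domed perforated cap, 90 mm high, 66 mm in diameter. Not part of the job. Origin: centre of its underside, z up.
Not all that is in view belongs to the job. Leave any black or yellow look-alike of the small_cone alone.

How it is judged (in metres and radians):
On the way, in this order (a step that is already met when the one before it is completed fails the run):
1. the juice bowl lies flat on the motor base's deck over the spindle, its spout over the drip tray (z of bowl in the frame of motor_base between 0.096 and 0.104 m and horizontal distance between bowl and motor_base below 0.008 m and angle between bowl's own z axis and vertical below 0.06 rad and x of spout_tip in the frame of motor_base below -0.07 m and y of spout_tip in the frame of motor_base between -0.035 and 0.035 m), for 0.2 s.
2. the strainer lies level in the bowl, its flange on the bowl's rim (all of step 1 and z of strainer in the frame of motor_base between 0.121 and 0.129 m and horizontal distance between strainer and motor_base below 0.014 m and angle between strainer's own z axis and vertical below 0.06 rad), for 0.2 s.
3. the small cone stands upright on the strainer's tube, over the spindle, fully down (all of step 2 and z of small_cone in the frame of motor_base between 0.155 and 0.163 m and horizontal distance between small_cone and motor_base below 0.01 m and angle between small_cone's own z axis and vertical below 0.08 rad), for 0.2 s.
4. the large cone sits upright over the small cone, fully down (all of step 3 and z of large_cone in the frame of motor_base between 0.157 and 0.165 m and horizontal distance between large_cone and motor_base below 0.014 m and angle between large_cone's own z axis and vertical below 0.12 rad), for 0.2 s.
At the end, for the whole second after the job is handed in: At rest on the base: bowl on deck, 8 mm from spindle axis, spout tip over the tray within 35 mm of its middle line; strainer on bowl's rim, 14 mm from axis, both level to 3.4 deg; small cone 10 mm, large cone 14 mm from axis, upright to 4.6 and 6.9 deg; each within 4 mm of its seated height (all of step 4 and linear speed of each of bowl, strainer, small_cone, large_cone below 0.02 m/s); the robot touches nothing.
It fails at once if the tumbler is moved by more than 40 mm or tipped (distance of tumbler from where it was at the start of the episode above 0.04 m or angle between tumbler's own z axis and vertical above 0.5 rad).
It fails at once if the shaker is moved by more than 40 mm or tipped (distance of shaker from where it was at the start of the episode above 0.04 m or angle between shaker's own z axis and vertical above 0.5 rad).
It also fails if it takes over 128 s, if anything falls off the work surface, if the arm or the gripper's body presses on something with over 40 N, if the wrist force passes 120 N, or if a joint passes its speed limit or range.

## Robot

A 6-joint arm with a two-finger parallel gripper is mounted at the origin on the work surface. World frame = base frame: x ahead of the robot, y to its left, z up, the work surface at z = 0. Lengths are in mm, angles in rad, forces in N, time in s.
With the tool pointing down it reaches from about 375 to 975 mm from the base axis. Payload 3.8 kg.
Tool frame: the origin (TCP) lies where the fingers leave the gripper's body, on its centre line; the fingertips stand 73 mm ahead of it and the grasp point (between the pads) lies 54 mm ahead of it (robot.tips_ahead is the z of the fingertips in the tool frame, in mm); z points along the fingers, y is the line along which they close (so a half turn about z gives the same grasp; the last joint's range is limited). The gripper opens to 85 mm and grips with 20 to 120 N. Pads are 22 mm wide; open, the fingers measure 114 mm over their backs; the gripper's body (76 mm by 85 mm) begins 54 mm behind the grasp point. The pads swing forward as they close: fully open they stand 13 mm farther back than shut.
Start: joints at [-1.192, 0.264, 1.604, -0, 1.274, -0.037], TCP at [272.642, -617.483, 303.88] pointing down, gripper open.
Joint ranges: [-2.63, 2.63], [-0.94, 2.18], [0.31, 2.57], [-1.31, 4.45], [0, 2.66], [-2.55, 2.55]. Speed limits (rad/s): [2.57, 2.57, 3.14, 3.14, 3.14, 3.14].

## Interface

Orientations are given as a unit quaternion [x, y, z, w].
In Python, from rig import robot, viewer, models gives the robot as it stands.
- The arm moves only by the tool jog_arm, never from a script. Its argument "motion" is a list that holds one entry, the list of rows, each a list of 5 numbers: the finger opening in cm, from 0 to 8.54, then the shift along the tool's x, y, z in cm, then the turn about the tool's z in degrees. A call has 1 to 20 rows; each row is the pose to reach, as a shift and turn from the pose commanded when the call began, along the tool's axes at that moment; what a row does not reach only later rows make up. A row lasts 1/10 s, in which the tool goes at most 50 mm and 8.59 degrees, less where a joint would pass 70% of its speed; a pose out of reach is approached as far as the arm can. A call with a gripper value outside its range is refused whole. The fingers move at their own pace and stop on an object; the grip force is fixed at half the most. Time passes only in rows, so rows that repeat a pose let the fingers close. It gives the time, the measured TCP pose, the force, the opening and the grip force at its end, in the units of the state.
- robot.observe(): the state, without advancing time (a new reading comes with each control period).
- viewer.read_camera(name): name is "scene" or "top" or "wrist"; returns the picture (480x640x3 uint8, red, green, blue); there is no depth.
- viewer.calibration(name): a dict with "fx", "fy", "cx", "cy" (pixels), "pose" (4x4, takes a point from camera to world coordinates); the wrist camera has in their place "hand_eye" (4x4, takes a point from camera to tool coordinates, whose origin is the TCP and whose axes are the flange's). Camera axes: x right, y down, z forward; pixel columns grow to the right and rows downward; lengths in mm; the calibration is good to about 2 mm. A picture is of the moment at which its call begins: read the wrist's pose just before it. calibration takes no time and is no camera call.
- robot.finish_job(): hands the job in; it is judged then, once.
Trained networks look in the newest picture that a camera, given by its name, has taken for a name from the list of things; names that differ only in an ending like _2 or _b are one class to them, and where a whole thing is asked for, a point or a joint stands for the part that bears it (a point fixed in the world has none). Each returns a list of dicts, best first, with "score" (0 to 1); they miss things now and then, are a little off and sometimes report something else, mostly with a low value. They report only what shows in the picture. A call takes as long as a camera call. They do not tell look-alikes from the thing itself.
- models.recognise(camera, target): "rect" ([left, top, right, bottom] in pixels, round what is visible of it).
- models.cut_out(camera, target): "region" (480x640 bool, what is visible of it) and "rect" ([left, top, right, bottom] in pixels, round what is visible of it).
- models.spot_point(camera, target): "position" ([column, row] in pixels: a listed point, or the origin of a listed thing).
The state is a dict: "clock": time; "joints": joint angles; "qvel": joint speeds; "effort": joint torques, N m; "tool_pos": TCP position; "orientation": TCP orientation; "wrist_force": force on the tool from outside, world axes, zero at the start; "torque": the same for the moment, N m; "opening": finger opening in mm; "grip_force": force on a finger pad.
Only numpy, scipy, OpenCV 4.12 (cv2) and the standard library are available. Lean on these libraries where they do the work, as an engineer would, in place of code of your own. Each camera call takes 0.05 s, during which the arm holds its last target. There are 200 camera calls.

## Working session

There is one attempt and no reset: what is moved stays moved. The work goes in short steps, Python scripts to look and compute and a tool call to move; the robot and the scene stay as the last step left them, time stands still between calls to the robot, and variables do not carry over. Pictures are saved under pics/ and viewed, at most 15 in all, crops included, and the job is handed in when it is done.

Besides the shell and the picture viewer there is one more tool, called after "Emit:" as name(argument=value, ...) on one line, values as JSON. jog_arm: Moves the arm, as the interface text tells. Its arguments: {"type":"object","properties":{"motion":{"type":"array","items":{"type":"array","items":{"type":"array","items":{"type":"number"}}}}},"required":["motion"]}

```bash
ls; mkdir -p pics; cat > h.py <<'E'
import numpy as np, cv2
from scipy.spatial.transform import Rotation as R
from rig import robot, viewer, models
def cam(name):
    c=viewer.calibration(name); K=(c["fx"],c["fy"],c["cx"],c["cy"])
    if "pose" in c: P=np.array(c["pose"])
    else:
        s=robot.observe(); T=np.eye(4); T[:3,:3]=R.from_quat(s["orientation"]).as_matrix(); T[:3,3]=s["tool_pos"]
        P=T@np.array(c["hand_eye"])
    return K,P
def ray(KP,uv,z):
    (fx,fy,cx,cy),P=KP
    d=P[:3,:3]@np.array([(uv[0]-cx)/fx,(uv[1]-cy)/fy,1]); o=P[:3,3]
    return o+d*(z-o[2])/d[2]
def proj(KP,p):
    (fx,fy,cx,cy),P=KP
    q=P[:3,:3].T@(np.asarray(p,float)-P[:3,3]); return np.array([fx*q[0]/q[2]+cx,fy*q[1]/q[2]+cy])
def snap(name,f):
    KP=cam(name); im=viewer.read_camera(name); cv2.imwrite(f"pics/{f}.png",im[:,:,::-1]); return KP,im
E
python3 - <<'E'
from h import *
np.set_printoptions(precision=1,suppress=True)
for n in ["top","scene"]:
    KP,im=snap(n,n+"0"); print(n,KP[1][:3,3],KP[1][:3,2])
    for t in ["motor_base","bowl","spout_tip","strainer","small_cone","large_cone","tumbler","shaker"]:
        for r in models.spot_point(n,t)[:4]:
            z=10 if t=="spout_tip" else 0
            print(t,round(r["score"],2),np.array(r["position"]),ray(KP,r["position"],z)[:2])
E
```

```text
pics
top [ 418.2   -8.7 1131. ] [ 0.1  0.  -1. ]
motor_base 0.58 [135.9 279.2] [460.8 348. ]
bowl 0.77 [324.7 178.3] [646.6 -20.5]
spout_tip 0.9 [353.7 222.7] [556.6 -73.4]
strainer 0.89 [490.  271.4] [ 456.4 -331. ]
small_cone 0.8 [328.9 281.5] [445.9 -22.7]
small_cone 0.72 [389.6 272.4] [ 460.  -139.4]
small_cone 0.66 [385.9 317.2] [ 375.1 -128.9]
large_cone 0.6 [413.5 170.4] [ 656.9 -193.8]
large_cone 0.35 [322.1 178.9] [645.5 -15.5]
tumbler 0.74 [206.5 191.6] [627.3 210.3]
tumbler 0.41 [415.6 167.7] [ 662.1 -198.1]
shaker 0.83 [257.6 285.3] [442.5 114.1]
scene [1214.8 -207.6  538.9] [-0.8  0.2 -0.6]
motor_base 0.96 [480.7 212.4] [474.  341.6]
bowl 0.72 [345.8 301.4] [646.3  -8.9]
spout_tip 0.65 [290.4 273.8] [561.5 -80. ]
strainer 0.88 [139.3 267.8] [ 448.7 -331.7]
small_cone 0.88 [248.  254.4] [ 469.3 -138.7]
small_cone 0.71 [244.1 230.6] [ 388.  -132.8]
small_cone 0.57 [304.  236.9] [446.5 -25.8]
large_cone 0.91 [228.2 330.1] [ 653.2 -200.1]
large_cone 0.47 [481.7 209.8] [465.7 349. ]
tumbler 0.95 [461.9 271. ] [633.6 207.8]
shaker 0.59 [373.4 226.3] [453.6 114.6]
```

```bash
python3 -c "
import cv2,numpy as np
a=cv2.imread('pics/top0.png');b=cv2.imread('pics/scene0.png');print(a.shape)"
```

```text
(480, 640, 3)
```

View pics/top0.png

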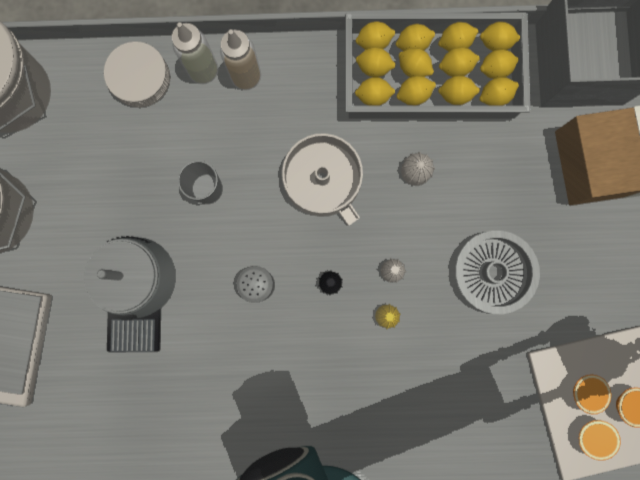

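View pics/scene0.png

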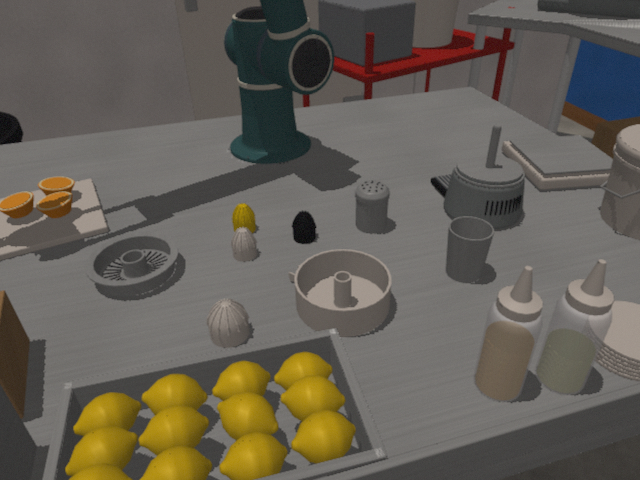

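The top view shows the bowl (chimney at 322,174, spout at 348,215), strainer (496,271), white small cone (392,270), large cone (417,168), and the base on the left (spindle tip ~102,274, tray below it at 134,332). The black (330,282) and yellow (388,316) cones are look-alikes. I'll zoom in to refine base and bowl.

```bash
python3 - <<'E'
from h import *
np.set_printoptions(precision=3,suppress=True)
a=cv2.imread('pics/top0.png');b=cv2.imread('pics/scene0.png')
z=lambda im,x,y,w,h:cv2.resize(im[y:y+h,x:x+w],(400,300),interpolation=cv2.INTER_CUBIC)
cv2.imwrite('pics/m1.png',np.vstack([np.hstack([z(a,80,230,100,75),z(b,440,115,100,75)]),np.hstack([z(a,90,290,100,75),z(a,275,150,100,75)])]))
s=robot.observe(); print(R.from_quat(s["orientation"]).as_matrix()); print(np.array(viewer.calibration("wrist")["hand_eye"]),viewer.calibration("wrist")["fx"])
E
```

```text
[[ 0.915  0.404 -0.   ]
 [ 0.404 -0.915  0.   ]
 [-0.    -0.    -1.   ]]
[[ -0.     -0.956  -0.293  75.606]
 [  1.     -0.     -0.      0.303]
 [  0.     -0.293   0.956 -69.417]
 [  0.      0.      0.      1.   ]] 335.9191217160006
```

View pics/m1.png

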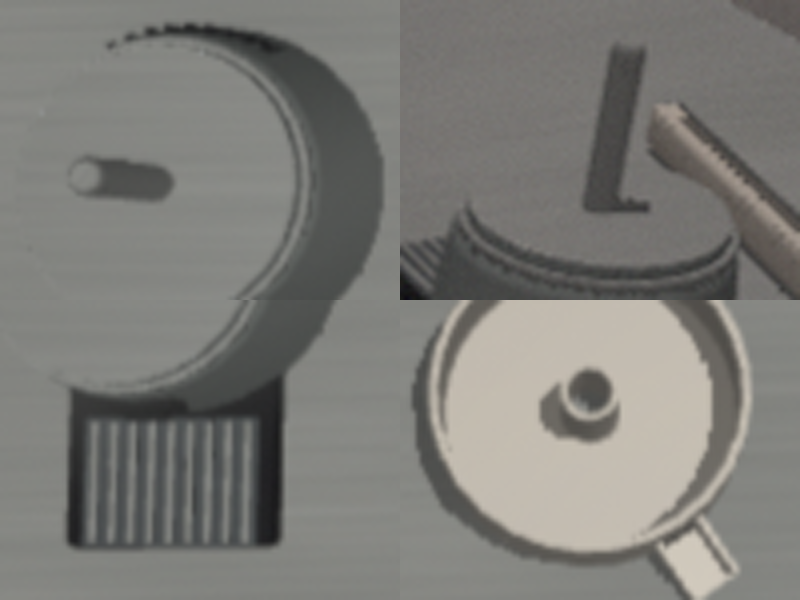

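The crops show the spindle tip at top-view (101.2,273.8) and scene (497,126), tray front corners at (107,351.5) and (160,351.3), the chimney at (322.3,173.5), and the spout end at about (354,221).

```bash
python3 - <<'E'
from h import *
np.set_printoptions(precision=1,suppress=True)
t=cam("top"); s=cam("scene")
print("spindle",ray(t,(101.2,273.8),185),ray(t,(119.5,275.5),100),ray(s,(497.2,126.5),185))
l,r=ray(t,(107,351.5),16),ray(t,(160.2,351.3),16); print("tray",l,r,(l+r)/2,np.linalg.norm(l-r))
b=ray(t,(322.3,173.5),57); sp=ray(t,(354,221),12); print("bowl",b,sp,np.linalg.norm((b-sp)[:2]),np.degrees(np.arctan2(*(b-sp)[1::-1])))
print("bowl scene",ray(s,(343,277),57))
st=robot.observe(); M=R.from_quat(st["orientation"]).as_matrix()
print("to bowl tool cm",M.T@(np.array([b[0],b[1],0])-st["tool_pos"]*np.array([1,1,0]))/10, st["joints"])
E
```

```text
spindle [464.1 345.7 185. ] [464.4 345.3 100. ] [474.2 341.9 185. ]
tray [326.5 397.1  16. ] [324.1 297.1  16. ] [325.3 347.1  16. ] 99.98285254717895
bowl [644.2 -15.8  57. ] [559.6 -74.   12. ] 102.66403786214116 34.524756573011445
bowl scene [652.3 -16.   57. ]
to bowl tool cm [ 58.3 -40.   -0. ] [-1.2  0.3  1.6 -0.   1.3 -0. ]
```

Emit:
jog_arm(motion=[[[8.5,58.3,-40,0,-40],[8.5,58.3,-40,0,-40],[8.5,58.3,-40,0,-40],[8.5,58.3,-40,0,-40],[8.5,58.3,-40,0,-40],[8.5,58.3,-40,0,-40],[8.5,58.3,-40,0,-40],[8.5,58.3,-40,0,-40],[8.5,58.3,-40,0,-40],[8.5,58.3,-40,0,-40],[8.5,58.3,-40,0,-40],[8.5,58.3,-40,0,-40],[8.5,58.3,-40,0,-40],[8.5,58.3,-40,0,-40],[8.5,58.3,-40,0,-40],[8.5,58.3,-40,0,-40],[8.5,58.3,-40,0,-40],[8.5,58.3,-40,0,-40],[8.5,58.3,-40,0,-40]]])

```text
clock: 2.8
tool_pos: [643.8, -17.6, 304.0]
orientation: [0.849, 0.528, -0.0, 0.0]
wrist_force: [0.1, -0.9, 0.5]
opening: 85.1
grip_force: 0.0
```

```bash
cat >> h.py <<'E'
def delta(p):
    "cm in tool axes from TCP to world xy p (z: keep)"
    st=robot.observe(); M=R.from_quat(st["orientation"]).as_matrix()
    d=M.T@(np.array([p[0],p[1],st["tool_pos"][2]])-st["tool_pos"]); return d/10, np.degrees(np.arctan2(M[1,0],M[0,0])), st["tool_pos"]
E
python3 - <<'E'
from h import *
np.set_printoptions(precision=2,suppress=True)
KP,im=snap("wrist","w1"); print(delta((644.2,-15.8)),robot.observe()["clock"],KP[1][:3,3])
print(proj(KP,(644.2,-15.8,57)),proj(KP,(559.6,-74,12)))
for t in ["bowl","spout_tip"]:
    for r in models.spot_point("wrist",t)[:2]: print(t,r, ray(KP,r["position"],0 if t=="bowl" else 10))
E
```

```text
(array([ 0.17, -0.05, -0.  ]), np.float64(63.71288716278791), array([643.91, -17.5 , 304.08])) 2.85 [677.73  49.59 373.45]
[321.41 216.16] [278.87 282.21]
bowl {'position': [326.7, 202.9], 'score': 0.73} [650.29 -16.53   0.  ]
bowl {'position': [238.6, 351.8], 'score': 0.58} [ 462.04 -141.29    0.  ]
spout_tip {'position': [284.1, 280.0], 'score': 0.96} [565.8  -74.92  10.  ]
```

View pics/w1.png

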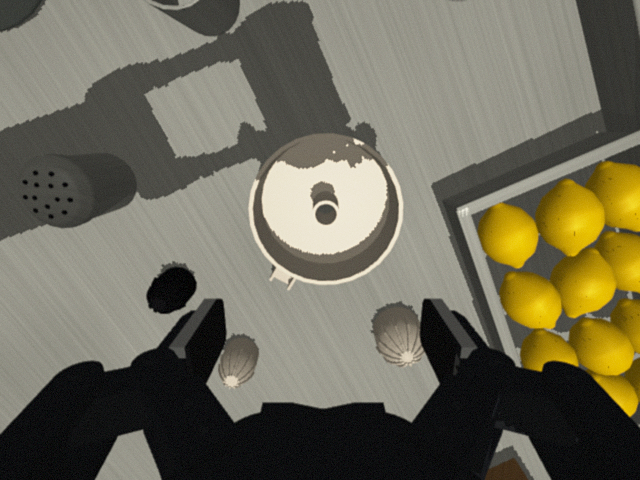

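Wrist view: the chimney mouth is at (326,211) and the spout at (285,277), with the fingers below. I'll compute the offset.

```bash
python3 - <<'E'
from h import *
np.set_printoptions(precision=2,suppress=True)
KP=cam("wrist"); b=ray(KP,(326,211),57); s=ray(KP,(285,277),12); print(b,s,np.linalg.norm((b-s)[:2]),np.degrees(np.arctan2(*(b-s)[1::-1])))
# rim ellipse: left 250,right 403, top 134,bottom 285
print(ray(KP,(326.5,209.5),55)); print(delta(b))
E
```

```text
[650.72 -12.67  57.  ] [569.51 -70.85  12.  ] 99.90012498346447 35.618879766792226
[651.63 -11.95  55.  ]
(array([0.69, 0.4 , 0.  ]), np.float64(63.73725584535178), array([644.09, -17.12, 304.08]))
```

Emit:
jog_arm(motion=[[[7,0.6,0.35,4,0],[6,0.6,0.35,8,0],[6,0.6,0.35,11,0],[6,0.6,0.35,11,0],[6,0.6,0.35,11,0]]])

```text
clock: 3.45
tool_pos: [650.0, -12.5, 193.8]
orientation: [0.849, 0.528, -0.0, -0.0]
wrist_force: [-0.1, 0.4, 0.3]
opening: 59.9
grip_force: 0.0
```

```bash
python3 - <<'E'
from h import *
np.set_printoptions(precision=2,suppress=True)
KP,im=snap("wrist","w2"); print(delta((650.7,-12.7)), proj(KP,(650.7,-12.7,57)))
E
```

```text
(array([-0.03, -0.03, -0.  ]), np.float64(63.79936428128826), array([651.15, -12.57, 195.65])) [322.96 256.83]
```

View pics/w2.png

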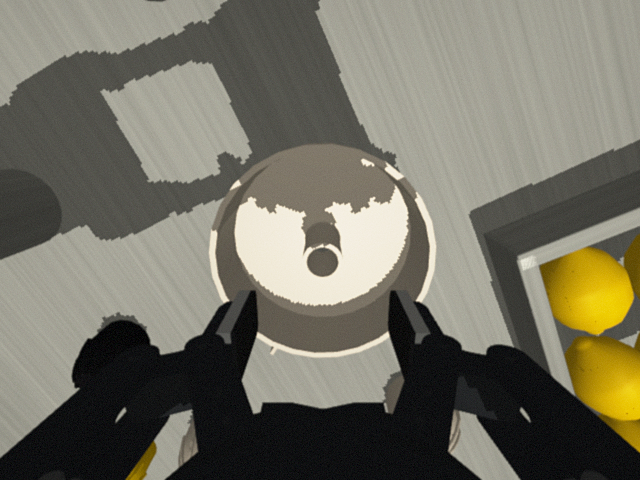

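The mouth is now at (321.5,262), about 3 mm toward tool -x. Descending to grip.

Emit:
jog_arm(motion=[[[6,-0.3,0,4,0],[6,-0.3,0,7,0],[6,-0.3,0,9.2,0],[6,-0.3,0,9.2,0],[2,-0.3,0,9.2,0],[2,-0.3,0,9.2,0],[2,-0.3,0,9.2,0],[2,-0.3,0,9.2,0],[2,-0.3,0,9.2,0],[2,-0.3,0,9.2,0],[2,-0.3,0,9.2,0]]])

```text
clock: 4.6
tool_pos: [650.9, -15.0, 105.4]
orientation: [0.849, 0.529, 0.002, 0.001]
wrist_force: [-0.7, 0.5, 6.1]
opening: 25.1
grip_force: 58.7
```

Emit:
jog_arm(motion=[[[2,0,0,-3,0],[2,0,0,-7,0],[2,0,0,-12,0],[2,0,0,-17,0],[2,0,0,-22,0],[2,2,-5,-23.8,6],[2,3.5,-9.5,-23.8,12],[2,5,-14,-23.8,18],[2,6.7,-18.3,-23.8,24],[2,8.3,-22.6,-23.8,30],[2,10,-27,-23.8,36],[2,11.5,-31.5,-23.8,36],[2,13,-35.5,-23.8,36],[2,14,-38,-23.8,36],[2,14.4,-39.3,-23.8,36],[2,14.4,-39.3,-23.8,36],[2,14.4,-39.3,-23.8,36],[2,14.4,-39.3,-23.8,36],[2,14.4,-39.3,-23.8,36]]])

```text
clock: 6.5
tool_pos: [360.5, 286.9, 339.9]
orientation: [0.971, 0.24, 0.0, 0.0]
wrist_force: [1.3, 0.9, -2.4]
opening: 25.2
grip_force: 59.8
```

```bash
python3 - <<'E'
from h import *
np.set_printoptions(precision=2,suppress=True)
KP,im=snap("wrist","w3"); print(delta((467,344)), proj(KP,(467,344,185)),proj(KP,(467,344,100)),robot.observe()["opening"])
E
```

```text
(array([12.08, -0.09, -0.  ]), np.float64(27.722673469210733), array([360.45, 286.96, 339.81])) [320.27  57.52] [320.92  80.26] 25.570793542662372
```

View pics/w3.png

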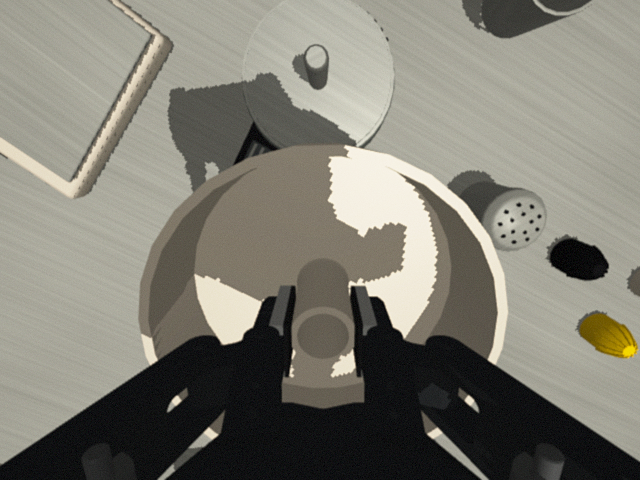

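The picture shows the spindle tip at (316,51) and its foot at (318,80), the held chimney mouth centred at (323,332).

```bash
python3 - <<'E'
from h import *
np.set_printoptions(precision=2,suppress=True)
KP=cam("wrist"); st=robot.observe(); z=st["tool_pos"][2]
tip=ray(KP,(316,51),185); ft=ray(KP,(318,80),100); ch=ray(KP,(323,332),z-45)
print(tip,ft,ch,delta(tip),delta(ch)[0])
E
```

```text
[468.79 347.94 185.  ] [465.92 346.34 100.  ] [363.22 287.87 294.81] (array([12.43, -0.36, -0.  ]), np.float64(27.722673469210733), array([360.45, 286.96, 339.81])) [ 0.29  0.05 -0.  ]
```

Emit:
jog_arm(motion=[[[2,4,-0.2,0,0],[2,8,-0.3,0,0],[2,11,-0.4,0,0],[2,12,-0.4,0,0],[2,12,-0.4,2,0],[2,12,-0.4,4,0],[2,12,-0.4,4.5,0],[2,12,-0.4,4.5,0],[2,12,-0.4,5,0],[2,12,-0.4,5.5,0],[2,12,-0.4,6,0],[2,12,-0.4,6.3,0],[2,12,-0.4,6.3,0]]])

```text
clock: 7.85
tool_pos: [464.4, 347.3, 276.8]
orientation: [0.971, 0.24, 0.001, 0.0]
wrist_force: [3.3, 1.2, -4.5]
opening: 25.8
grip_force: 59.8
```

Emit:
jog_arm(motion=[[[2,0,0,0.5,0],[2,0,0,1,0],[2,0,0,1.5,0],[2,0,0,2,0],[2,0,0,2.5,0],[2,0,0,3,0],[2,0,0,3,0]]])

```text
clock: 8.55
tool_pos: [464.7, 347.3, 246.3]
orientation: [0.971, 0.24, 0.001, 0.0]
wrist_force: [7.3, 0.4, -4.4]
opening: 25.1
grip_force: 59.7
```

Emit:
jog_arm(motion=[[[2,0.15,0.1,0.5,0],[2,0.15,0.1,1,0],[2,0.15,0.1,1.5,0],[2,0.15,0.1,2,0],[2,0.15,0.1,2.5,0],[2,0.15,0.1,3,0],[2,0.15,0.1,3.5,0],[2,0.15,0.1,4,0],[2,0.15,0.1,4.2,0],[2,0.15,0.1,4.2,0]]])

```text
clock: 9.55
tool_pos: [465.5, 347.0, 205.4]
orientation: [0.971, 0.24, -0.0, 0.0]
wrist_force: [-2.7, -0.9, 3.0]
opening: 25.1
grip_force: 60.3
```

```bash
python3 - <<'E'
from h import *
snap("wrist","w4"); 
E
```

```text
(no output)
```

View pics/w4.png

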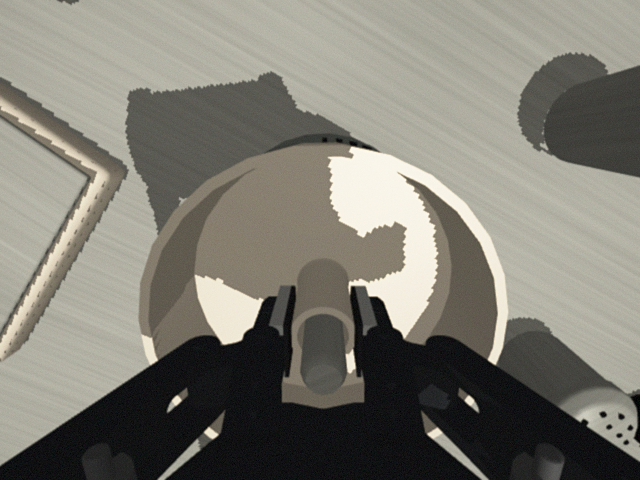

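The spindle comes up through the chimney (tip at 322,378). Press lightly, release, rise.

Emit:
jog_arm(motion=[[[2,0,0,0.2,0],[2,0,0,0.3,0],[5,0,0,0.3,0],[5,0,0,0.3,0],[5,0,0,0.3,0],[5,0,0,0.3,0],[5,0,0,-3,0],[5,0,0,-8,0],[5,0,0,-13,0],[5,-5,0,-13,0],[5,-8,0,-13,0],[5,-8,0,-13,0]]])

```text
clock: 10.8
tool_pos: [392.4, 308.4, 335.0]
orientation: [0.971, 0.241, -0.001, 0.0]
wrist_force: [0.6, 0.7, 0.1]
opening: 50.3
grip_force: 0.0
```

```bash
python3 - <<'E'
from h import *
np.set_printoptions(precision=2,suppress=True)
KP,im=snap("wrist","w5")
print(proj(KP,(466,347,185)),proj(KP,(466-103,348.5,110)),delta((466,347)))
for r in models.spot_point("wrist","spout_tip")[:2]: print(r,ray(KP,r["position"],110))
E
```

```text
[322.48 123.61] [268.22 231.56] (array([8.14, 0.02, 0.01]), np.float64(27.848873791570586), array([393.94, 309.18, 334.95]))
{'position': [265.3, 228.5], 'score': 0.66} [364.38 352.07 110.  ]
```

View pics/w5.png

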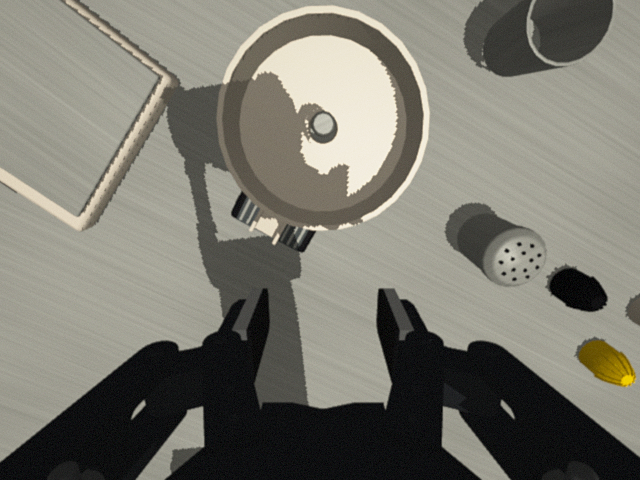

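The bowl is seated with the spout (265,228) centred over the tray, and the spindle is at (323,125), agreeing with base ≈ (466,347). Next the strainer.

Emit:
jog_arm(motion=[[[6,-24.3,59.5,0,0],[6,-24.3,59.5,0,0],[6,-24.3,59.5,0,0],[6,-24.3,59.5,0,0],[6,-24.3,59.5,0,0],[6,-24.3,59.5,0,0],[6,-24.3,59.5,0,0],[6,-24.3,59.5,0,0],[6,-24.3,59.5,0,0],[6,-24.3,59.5,0,0],[6,-24.3,59.5,0,0],[6,-24.3,59.5,0,0],[6,-24.3,59.5,0,0],[6,-24.3,59.5,5,0],[6,-24.3,59.5,10,0],[6,-24.3,59.5,14,0],[6,-24.3,59.5,14,0],[6,-24.3,59.5,14,0],[6,-24.3,59.5,14,0]]])

```text
clock: 12.8
tool_pos: [459.7, -331.4, 197.6]
orientation: [0.971, 0.241, 0.001, 0.002]
wrist_force: [-1.0, -0.6, 0.3]
opening: 59.5
grip_force: 0.0
```

```bash
python3 - <<'E'
from h import *
np.set_printoptions(precision=2,suppress=True)
t=cam("top"); print(ray(t,(496.3,271),34))
KP,im=snap("wrist","w6")
print(proj(KP,(456,-331,34)),delta((456,-331)))
for r in models.spot_point("wrist","strainer")[:2]: print(r,ray(KP,r["position"],0))
E
```

```text
[ 455.69 -333.02   34.  ]
[318.47 249.41] (array([-0.32, -0.21, -0.  ]), np.float64(27.83683173409441), array([ 459.81, -331.39,  198.1 ]))
{'position': [323.5, 237.8], 'score': 0.8} [ 456.68 -335.06    0.  ]
```

View pics/w6.png

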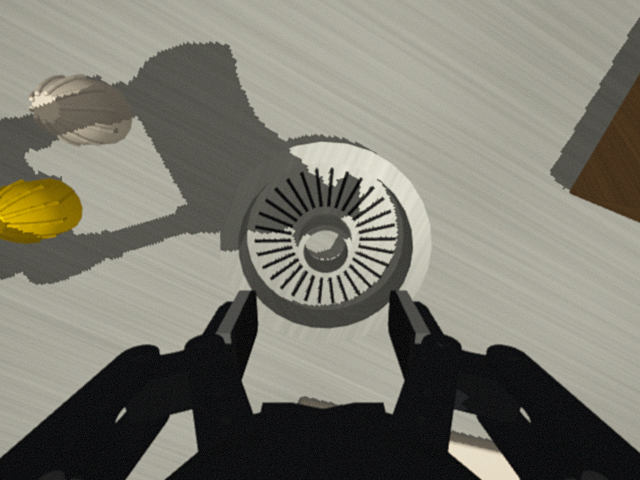

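The strainer's tube is centred at about (325.5,249), roughly 5 mm toward tool +y from my guess and 3 mm toward -x.

Emit:
jog_arm(motion=[[[6.2,-0.35,0.25,4,0],[6.2,-0.35,0.25,8,0],[6.2,-0.35,0.25,10,0],[6.2,-0.35,0.25,11.2,0],[6.2,-0.35,0.25,11.2,0],[3.5,-0.35,0.25,11.2,0],[3.5,-0.35,0.25,11.2,0],[3.5,-0.35,0.25,11.2,0],[3.5,-0.35,0.25,11.2,0],[3.5,-0.35,0.25,11.2,0],[3.5,-0.35,0.25,11.2,0]]])

```text
clock: 14.0
tool_pos: [457.4, -334.9, 85.5]
orientation: [0.971, 0.24, 0.001, 0.002]
wrist_force: [-0.5, 0.5, 7.7]
opening: 40.0
grip_force: 60.3
```

Emit:
jog_arm(motion=[[[3.5,0,0,-3,0],[3.5,0,0,-8,0],[3.5,0,0,-13,0],[3.5,0,0,-18,0],[3.5,0,0,-23,0],[3.5,10,-20,-25.5,0],[3.5,10,-20,-25.5,0],[3.5,10,-20,-25.5,0],[3.5,10,-20,-25.5,0],[3.5,20,-37,-25.5,0],[3.5,20,-37,-25.5,0],[3.5,20,-37,-25.5,0],[3.5,20,-37,-25.5,0],[3.5,32.5,-59.9,-25.5,0],[3.5,32.5,-59.9,-25.5,0],[3.5,32.5,-59.9,-25.5,0],[3.5,32.5,-59.9,-25.5,0],[3.5,32.5,-59.9,-25.5,0],[3.5,32.5,-59.9,-25.5,0],[3.5,32.5,-59.9,-25.5,0]]])

```text
clock: 16.0
tool_pos: [463.1, 351.7, 338.1]
orientation: [0.97, 0.243, 0.0, -0.001]
wrist_force: [-0.0, -0.4, -2.0]
opening: 39.8
grip_force: 61.3
```

```bash
python3 - <<'E'
from h import *
np.set_printoptions(precision=2,suppress=True)
KP,im=snap("wrist","w7"); print(delta((466,347)))
E
```

```text
(array([0.13, 0.36, 0.  ]), np.float64(28.02105269045279), array([463.14, 349.5 , 337.91]))
```

View pics/w7.png

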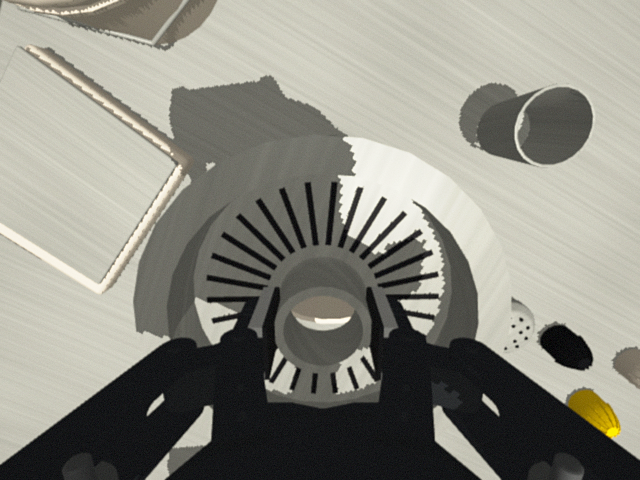

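The strainer's tube mouth is at (323,328), almost the same place in the grip as the chimney was, with the bowl floor visible through it. I'll lower it over the spindle.

Emit:
jog_arm(motion=[[[3.5,0.1,0.2,0,0],[3.5,0.1,0.2,3,0],[3.5,0.1,0.2,6,0],[3.5,0.1,0.2,8,0],[3.5,0.1,0.2,9,0],[3.5,0.1,0.2,9.5,0],[3.5,0.1,0.2,10,0],[3.5,0.1,0.2,10.4,0],[3.5,0.1,0.2,10.8,0],[3.5,0.1,0.2,10.8,0]]])

```text
clock: 17.05
tool_pos: [465.5, 346.3, 229.8]
orientation: [0.971, 0.24, -0.0, 0.0]
wrist_force: [-0.6, 0.3, -2.1]
opening: 39.6
grip_force: 61.3
```

Free of contact and already past the chimney's top. Continue.

Emit:
jog_arm(motion=[[[3.5,0,0,0.4,0],[3.5,0,0,0.8,0],[3.5,0,0,1.2,0],[3.5,0,0,1.6,0],[3.5,0,0,1.8,0],[3.5,0,0,2,0],[3.5,0,0,2,0]]])

```text
clock: 17.75
tool_pos: [465.6, 346.4, 210.6]
orientation: [0.971, 0.24, 0.0, 0.0]
wrist_force: [-1.6, -0.8, 3.0]
opening: 39.8
grip_force: 61.6
```

Emit:
jog_arm(motion=[[[3.5,0,0,0.2,0],[3.5,0,0,0.2,0],[6,0,0,0.2,0],[6,0,0,0.2,0],[6,0,0,0.2,0],[6,0,0,0.2,0],[6,0,0,-3,0],[6,0,0,-8,0],[6,0,0,-12,0],[6,-4,0,-12,0],[6,-8,0,-12,0],[6,-8,0,-12,0]]])

```text
clock: 18.95
tool_pos: [391.1, 307.0, 329.0]
orientation: [0.971, 0.241, -0.002, 0.001]
wrist_force: [0.7, 0.4, -0.3]
opening: 60.1
grip_force: 0.0
```

```bash
python3 - <<'E'
from h import *
np.set_printoptions(precision=2,suppress=True)
KP,im=snap("wrist","w8")
ring=np.array([[466+r*np.cos(a),347+r*np.sin(a),158] for r in (78,) for a in np.linspace(0,6.28,60)])
for p in ring:
    u=proj(KP,p); cv2.circle(im,(int(u[0]),int(u[1])),1,(255,0,0),-1)
print(proj(KP,(466,347,185)),proj(KP,(466,347,159)),delta((460,-139)))
cv2.imwrite("pics/w8b.png",im[:,:,::-1])
E
```

```text
[321.38 119.31] [321.51 121.06] (array([-14.96,  42.66,   0.01]), np.float64(27.85307275534869), array([393.02, 308.06, 329.5 ]))
```

View pics/w8b.png

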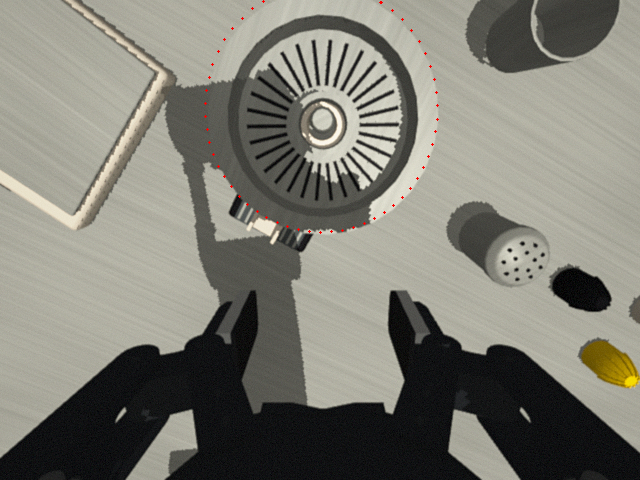

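The red predicted flange ring matches the strainer's edge, so it's seated level; spindle at (322,120). Next is the small white cone.

Emit:
jog_arm(motion=[[[6.5,-14.8,42.7,0,0],[6.5,-14.8,42.7,0,0],[6.5,-14.8,42.7,0,0],[6.5,-14.8,42.7,0,0],[6.5,-14.8,42.7,0,0],[6.5,-14.8,42.7,0,0],[6.5,-14.8,42.7,0,0],[6.5,-14.8,42.7,0,0],[6.5,-14.8,42.7,0,0],[6.5,-14.8,42.7,0,0],[6.5,-14.8,42.7,4,0],[6.5,-14.8,42.7,8,0],[6.5,-14.8,42.7,12,0],[6.5,-14.8,42.7,13,0],[6.5,-14.8,42.7,13,0],[6.5,-14.8,42.7,13,0]]])

```text
clock: 20.6
tool_pos: [464.7, -137.9, 201.5]
orientation: [0.971, 0.241, 0.001, 0.001]
wrist_force: [0.5, -0.1, -0.2]
opening: 64.7
grip_force: 0.0
```

```bash
python3 - <<'E'
from h import *
np.set_printoptions(precision=2,suppress=True)
KP,im=snap("wrist","w9"); print(delta((462,-139)),proj(KP,(462,-139,0)),proj(KP,(462,-139,54)))
for r in models.spot_point("wrist","small_cone")[:3]:
    p=ray(KP,r["position"],0); print(r,p,delta(p)[0])
for r in models.cut_out("wrist","small_cone")[:3]: print(r["score"],r["rect"],im[r["region"]].mean(0))
E
```

```text
(array([-0.32, -0.06, -0.  ]), np.float64(27.847276762176616), array([ 465.08, -138.04,  202.24])) [321.57 234.68] [321.46 256.54]
{'position': [271.6, 310.7], 'score': 0.9} [ 377.87 -132.41    0.  ] [-7.44 -4.58 -0.04]
{'position': [186.7, 190.1], 'score': 0.7} [444.35 -25.3    0.  ] [  3.44 -10.94  -0.03]
{'position': [326.9, 233.7], 'score': 0.6} [ 464.85 -142.55    0.  ] [-0.23  0.38  0.  ]
0.92 [298.3, 209.1, 360.2, 273.6] [143.05 135.22 120.31]
0.85 [137.9, 160.2, 216.0, 226.7] [13.05 13.05 13.13]
0.58 [251.3, 286.0, 293.1, 353.8] [165.75 136.05   4.76]
```

View pics/w9.png

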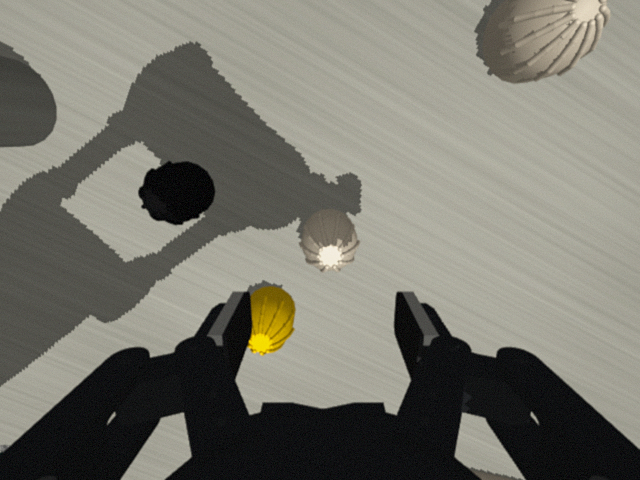

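White cone: tip at (330,257), foot at about (327,234); yellow (262,340) and black (177,192) are well aside.

Emit:
jog_arm(motion=[[[6.5,-0.3,0.42,4,0],[6.5,-0.3,0.42,8,0],[6.5,-0.3,0.42,11,0],[6.5,-0.3,0.42,12.5,0],[6.5,-0.3,0.42,12.5,0],[3.5,-0.3,0.42,12.5,0],[3.5,-0.3,0.42,12.5,0],[3.5,-0.3,0.42,12.5,0],[3.5,-0.3,0.42,12.5,0],[3.5,-0.3,0.42,12.5,0],[3.5,-0.3,0.42,12.5,0]]])

```text
clock: 21.85
tool_pos: [464.5, -143.5, 77.1]
orientation: [0.971, 0.24, 0.002, 0.001]
wrist_force: [0.2, -0.0, 6.8]
opening: 41.8
grip_force: 61.4
```

Emit:
jog_arm(motion=[[[3.5,0,0,-3,0],[3.5,0,0,-8,0],[3.5,0,0,-13,0],[3.5,0,0,-18,0],[3.5,0,0,-22,0],[3.5,11,-21,-22,0],[3.5,11,-21,-22,0],[3.5,11,-21,-22,0],[3.5,11,-21,-22,0],[3.5,11,-21,-22,0],[3.5,23.1,-43.2,-22,0],[3.5,23.1,-43.2,-22,0],[3.5,23.1,-43.2,-22,0],[3.5,23.1,-43.2,-22,0],[3.5,23.1,-43.2,-22,0],[3.5,23.1,-43.2,-22,0],[3.5,23.1,-43.2,-22,0],[3.5,23.1,-43.2,-22,0]]])

```text
clock: 23.65
tool_pos: [464.9, 346.1, 294.8]
orientation: [0.971, 0.24, -0.0, 0.0]
wrist_force: [0.4, -0.3, -0.6]
opening: 41.5
grip_force: 61.1
```

```bash
python3 - <<'E'
from h import *
np.set_printoptions(precision=2,suppress=True)
KP,im=snap("wrist","w10"); d=delta((466,347)); print(d); z=d[2]
for ox in (0,5): 
    p=z+R.from_quat(robot.observe()["orientation"]).apply((ox,0,23)); print(ox,proj(KP,p))
for r in models.cut_out("wrist","small_cone")[:3]: print(r["score"],r["rect"],im[r["region"]].mean(0))
E
```

```text
(array([ 0.14, -0.07, -0.  ]), np.float64(27.76571291769714), array([465.12, 345.75, 294.92]))
0 [322.89 377.09]
5 [322.91 364.21]
0.88 [591.8, 409.7, 640.0, 457.1] [139.32 112.5    7.66]
0.71 [557.5, 341.1, 619.5, 392.9] [15.82 15.83 15.87]
0.64 [266.5, 253.9, 378.2, 399.4] [123.98 116.14 102.04]
```

View pics/w10.png

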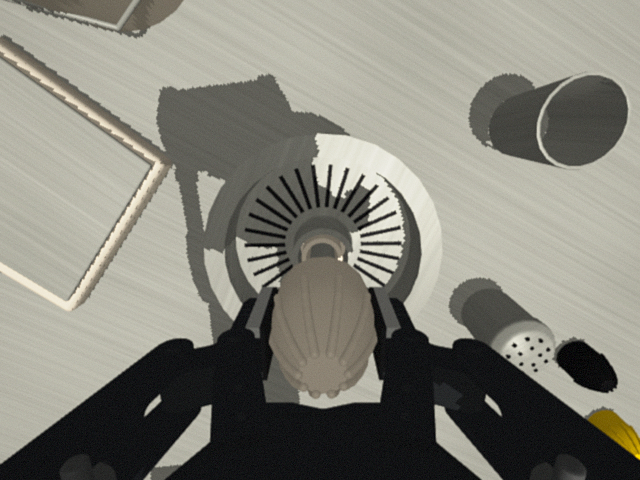

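The cone is held with its tip at about (321,374), on the tool axis within 1–2 mm. Lower.

Emit:
jog_arm(motion=[[[3.5,0.05,0,1.5,0],[3.5,0.05,0,3,0],[3.5,0.05,0,3.4,0],[3.5,0.05,0,3.8,0],[3.5,0.05,0,4.2,0],[3.5,0.05,0,4.6,0],[3.5,0.05,0,5,0],[3.5,0.05,0,5,0]]])

```text
clock: 24.55
tool_pos: [465.3, 347.2, 244.3]
orientation: [0.971, 0.24, -0.0, 0.0]
wrist_force: [-0.3, 0.8, -0.6]
opening: 41.5
grip_force: 61.1
```

Emit:
jog_arm(motion=[[[3.5,0,0,0.3,0],[3.5,0,0,0.5,0],[3.5,0,0,0.7,0],[3.5,0,0,0.8,0],[3.5,0,0,0.9,0],[3.5,0,0,0.9,0]]])

```text
clock: 25.15
tool_pos: [465.7, 347.3, 236.2]
orientation: [0.971, 0.24, 0.0, -0.0]
wrist_force: [-0.4, -1.1, 1.4]
opening: 41.0
grip_force: 61.3
```

Emit:
jog_arm(motion=[[[3.5,0,0,0.2,0],[3.5,0,0,0.2,0],[6.5,0,0,0.2,0],[6.5,0,0,0.2,0],[6.5,0,0,0.2,0],[6.5,0,0,0.2,0],[6.5,0,0,-3,0],[6.5,0,0,-7,0],[6.5,-4,0,-9,0],[6.5,-8,0,-9,0],[6.5,-8,0,-9,0]]])

```text
clock: 26.25
tool_pos: [391.5, 308.1, 325.8]
orientation: [0.971, 0.241, -0.001, 0.0]
wrist_force: [-0.5, -0.7, 0.6]
opening: 65.0
grip_force: 0.0
```

```bash
python3 - <<'E'
from h import *
np.set_printoptions(precision=2,suppress=True)
KP,im=snap("wrist","w11"); print(proj(KP,(466,347,159)),proj(KP,(466,347,213)),delta((656,-197)))
for r in models.spot_point("wrist","small_cone")[:3]: print(r,ray(KP,r["position"],159))
for r in models.cut_out("wrist","small_cone")[:3]: print(r["score"],r["rect"],im[r["region"]].mean(0))
# predicted rect
P=np.array([proj(KP,(466+22*np.cos(a),347+22*np.sin(a),z)) for a in np.linspace(0,6.28,40) for z in (159,183)]+[proj(KP,(466,347,213))]); print(P.min(0),P.max(0))
E
```

```text
[322.82 122.64] [322.87 118.7 ] (array([-0.41, 57.02, -0.  ]), np.float64(27.850387800463498), array([393.22, 309.09, 325.8 ]))
{'position': [603.8, 357.4], 'score': 0.94} [412.48  56.6  159.  ]
{'position': [570.1, 286.5], 'score': 0.57} [449.56 123.37 159.  ]
0.89 [553.2, 270.7, 611.8, 316.1] [16.32 16.39 16.23]
0.72 [282.7, 79.1, 362.7, 157.5] [158.04 149.49 133.37]
0.66 [587.8, 344.5, 640.0, 388.1] [139.55 112.72   4.48]
[285.98  80.69] [359.68 158.93]
```

The small cone's outline matches the predicted seated one to about 3 px. Now the large cone.

Emit:
jog_arm(motion=[[[8.5,-0.4,57,0,0],[8.5,-0.4,57,0,0],[8.5,-0.4,57,0,0],[8.5,-0.4,57,0,0],[8.5,-0.4,57,0,0],[8.5,-0.4,57,0,0],[8.5,-0.4,57,0,0],[8.5,-0.4,57,0,0],[8.5,-0.4,57,0,0],[8.5,-0.4,57,0,0],[8.5,-0.4,57,0,0],[8.5,-0.4,57,0,0],[8.5,-0.4,57,0,0],[8.5,-0.4,57,4,0],[8.5,-0.4,57,8,0],[8.5,-0.4,57,12,0],[8.5,-0.4,57,12,0],[8.5,-0.4,57,12,0],[8.5,-0.4,57,12,0]]])

```text
clock: 28.3
tool_pos: [659.1, -196.1, 208.8]
orientation: [0.971, 0.241, 0.002, 0.001]
wrist_force: [1.4, -0.6, 1.1]
opening: 84.8
grip_force: 0.0
```

```bash
python3 - <<'E'
from h import *
np.set_printoptions(precision=2,suppress=True)
KP,im=snap("wrist","w12"); print(delta((656,-197)),proj(KP,(656,-197,0)),proj(KP,(656,-197,60)))
for r in models.spot_point("wrist","large_cone")[:3]:
    p=ray(KP,r["position"],0); print(r,p,delta(p)[0])
for r in models.cut_out("wrist","large_cone")[:3]: print(r["score"],r["rect"],im[r["region"]].mean(0))
P=np.array([proj(KP,(656+29.5*np.cos(a),-197+29.5*np.sin(a),z)) for a in np.linspace(0,6.28,40) for z in (0,26)]+[proj(KP,(656,-197,60))]); print(P.min(0),P.max(0))
E
```

```text
(array([-0.33, -0.09, -0.  ]), np.float64(27.84420380146196), array([ 659.31, -196.31,  209.4 ])) [320.77 232.99] [320.56 256.6 ]
{'position': [323.9, 228.9], 'score': 0.56} [ 660.47 -197.68    0.  ] [0.05 0.17 0.  ]
0.9 [286.7, 197.6, 363.6, 282.1] [136.45 128.05 112.63]
[283.26 198.99] [358.08 276.53]
```

View pics/w12.png

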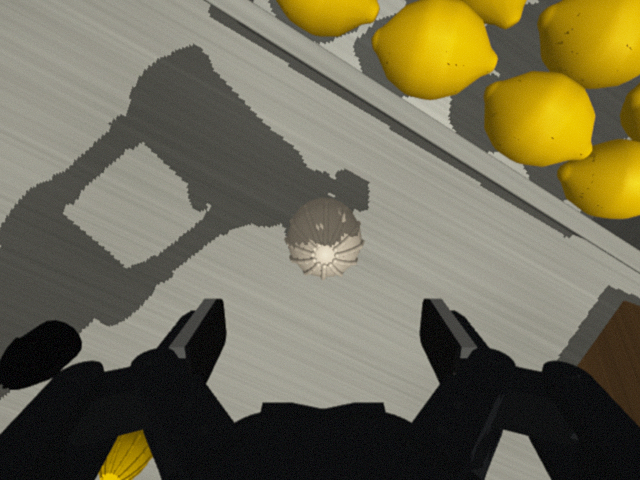

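Large cone: tip at (324,256), about 2.5 mm toward +y and 3 mm toward -x of the tool.

Emit:
jog_arm(motion=[[[8.5,-0.3,0.2,4,0],[8.5,-0.3,0.2,8,0],[8.5,-0.3,0.2,11.5,0],[8.5,-0.3,0.2,13.2,0],[8.5,-0.3,0.2,13.2,0],[5,-0.3,0.2,13.2,0],[5,-0.3,0.2,13.2,0],[5,-0.3,0.2,13.2,0],[5,-0.3,0.2,13.2,0],[5,-0.3,0.2,13.2,0],[5,-0.3,0.2,13.2,0]]])

```text
clock: 29.55
tool_pos: [658.2, -200.0, 77.7]
orientation: [0.971, 0.24, 0.003, 0.002]
wrist_force: [0.8, 0.1, 6.6]
opening: 57.8
grip_force: 64.5
```

Emit:
jog_arm(motion=[[[5,0,0,-3,0],[5,0,0,-8,0],[5,0,0,-13,0],[5,0,0,-18,0],[5,0,0,-23,0],[5,4,-25,-25,0],[5,4,-25,-25,0],[5,4,-25,-25,0],[5,4,-25,-25,0],[5,4,-25,-25,0],[5,8.7,-57.2,-25,0],[5,8.7,-57.2,-25,0],[5,8.7,-57.2,-25,0],[5,8.7,-57.2,-25,0],[5,8.7,-57.2,-25,0],[5,8.7,-57.2,-25,0],[5,8.7,-57.2,-25,0],[5,8.7,-57.2,-25,0],[5,8.7,-57.2,-25,0],[5,8.7,-57.2,-25,0]]])

```text
clock: 31.55
tool_pos: [465.9, 346.5, 324.3]
orientation: [0.971, 0.24, 0.0, 0.0]
wrist_force: [0.1, -1.0, -1.4]
opening: 57.8
grip_force: 64.4
```

Emit:
jog_arm(motion=[[[5,0,0,0,0],[5,0,0,2,0],[5,0,0,3,0],[5,0,0,3.5,0],[5,0,0,4,0],[5,0,0,4.5,0],[5,0,0,5,0],[5,0,0,5.5,0],[5,0,0,5.5,0]]])

```text
clock: 32.45
tool_pos: [465.2, 347.1, 268.0]
orientation: [0.971, 0.24, -0.001, 0.0]
wrist_force: [0.1, -0.8, 0.3]
opening: 57.6
grip_force: 64.4
```

Emit:
jog_arm(motion=[[[5,0,0,0.5,0],[5,0,0,1,0],[5,0,0,1.5,0],[5,0,0,2,0],[5,0,0,2.4,0],[5,0,0,2.7,0],[5,0,0,2.9,0],[5,0,0,2.9,0]]])

```text
clock: 33.25
tool_pos: [465.5, 347.2, 239.5]
orientation: [0.971, 0.24, -0.0, 0.0]
wrist_force: [-0.3, -0.6, -1.7]
opening: 57.7
grip_force: 64.4
```

Emit:
jog_arm(motion=[[[5,0,0,0.15,0],[5,0,0,0.3,0],[5,0,0,0.3,0]]])

```text
clock: 33.55
tool_pos: [466.2, 347.6, 238.7]
orientation: [0.971, 0.24, 0.001, -0.0]
wrist_force: [-1.7, -1.3, 5.4]
opening: 57.7
grip_force: 65.0
```

Contact at the expected height (5.4 N). Release, wait, and rise.

Emit:
jog_arm(motion=[[[8.5,0,0,0,0],[8.5,0,0,0,0],[8.5,0,0,0,0],[8.5,0,0,0,0],[8.5,0,0,-3,0],[8.5,0,0,-7,0],[8.5,0,0,-10,0],[8.5,-4,0,-10,0],[8.5,-8,0,-10,0],[8.5,-8,0,-10,0],[8.5,-8,0,-10,0],[8.5,-8,0,-10,0]]])

```text
clock: 34.75
tool_pos: [395.5, 310.4, 337.2]
orientation: [0.971, 0.24, 0.001, -0.0]
wrist_force: [-0.5, 0.0, -0.3]
opening: 84.9
grip_force: 0.0
```

```bash
python3 - <<'E'
from h import *
np.set_printoptions(precision=2,suppress=True)
KP,im=snap("wrist","w13")
for r in models.cut_out("wrist","large_cone")[:2]: print(r["score"],r["rect"])
P=np.array([proj(KP,(466+29.5*np.cos(a),347+29.5*np.sin(a),z)) for a in np.linspace(0,6.28,40) for z in (161,187)]); print(P.min(0),P.max(0))
KP,im=snap("scene","s2"); print(proj(KP,(466,347,161)))
for r in models.cut_out("scene","large_cone")[:2]: print(r["score"],r["rect"])
c=im[110:260,420:570]; cv2.imwrite("pics/s2c.png",cv2.resize(c,(600,600),interpolation=cv2.INTER_CUBIC)[:,:,::-1])
print(robot.observe()["wrist_force"],robot.observe()["clock"])
E
```

```text
0.96 [273.7, 71.4, 373.3, 182.7]
[275.6   78.37] [370.25 178.13]
[494.81 136.74]
0.69 [478.5, 102.2, 518.1, 141.4]
0.35 [443.1, 215.1, 496.1, 282.4]
[ 0.4  -0.64 -0.47] 34.95
```

View pics/s2c.png

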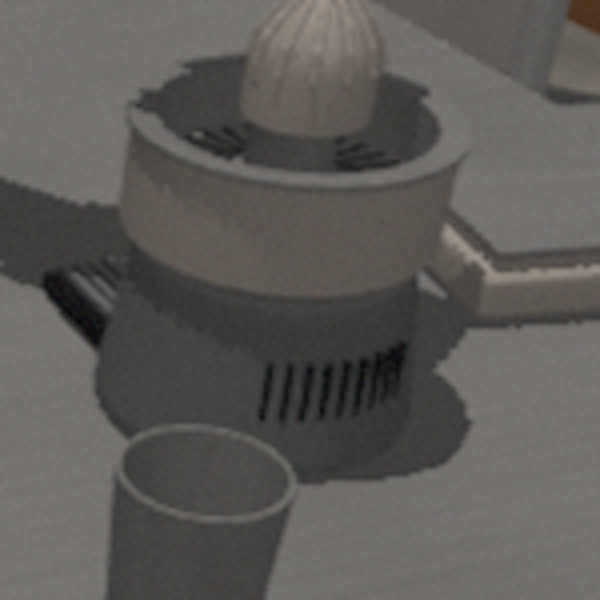

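The crop shows all parts stacked level: bowl on the deck, strainer flange on its rim, cone upright with its foot at the tube's top.

```bash
python3 -c "
from rig import robot
print(robot.finish_job())"
```

```text
the job is handed in; nothing more can be done
None
```

The juicer is assembled in the required order and the job is handed in at about 35 s. In the last views all parts looked level and fully seated, and the arm never touched the tumbler or shaker; the handover returned no verdict.

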